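Leak check of a pipette: zero the travel dial and hold the plunger down

ROBOT

A 6-joint arm with a two-finger parallel gripper is mounted at the origin on the work surface. World frame = base frame: x ahead of the robot, y to its left, z up, the work surface at z = 0. Lengths are in mm, angles in degrees, forces in N, time in s.
With the tool pointing down it reaches from about 300 to 850 mm from the base axis. Payload 4.2 kg.
Tool frame: the origin (TCP) lies midway between the tips of the shut fingers; the grasp point (between the pads) lies 19 mm behind it; z points along the fingers, y is the direction in which the jaws open and shut (so a half turn about z gives the same grasp; the last joint's range is limited). The gripper opens to 91 mm and grips with 3 to 60 N. Pads are 32 mm wide; open, the fingers measure 118 mm over their backs; the gripper's body (76 mm by 178 mm) begins 60 mm behind the grasp point.
Start: joints at [-72.479, 18.312, 89.639, -0, 72.044, -1.146], TCP at [184.042, -544.768, 213.976] pointing down, gripper open.
Joint ranges: [-177.97, 177.97], [-48.28, 115.42], [12.27, 149.76], [-77.06, 257.06], [2.81, 150.46], [-146.56, 146.56]. Speed limits (degrees/s): [147.25, 147.25, 180, 180, 180, 180].

INTERFACE

Orientations are given as [roll, pitch, yaw] about the fixed x, y, z axes, in that order (R = Rz(yaw) Ry(pitch) Rx(roll)).
In Python, from workcell import env gives the robot as it stands.
- The arm moves only by the shell command python3 -m jog 'ROWS' [FORCE]. ROWS is JSON, a list of rows, each an object of numbers: "dx", "dy", "dz": the shift along the world's x, y, z in m; "wx", "wy", "wz": the turn, a rotation vector about the world's x, y, z in rad; "grip": the gripper's target within -1 to 1 (shut at 1, half-way at 0, fully open at -1). In form: [{"dx": .., "dy": .., "dz": .., "wx": .., "wy": .., "wz": .., "grip": ..}, ...]. A call has 1 to 10 rows; each row shifts and turns the commanded pose from where the row before left it; what a row does not reach is not made up. A row lasts 1/10 s, in which the tool goes at most 50 mm and 8.59 degrees, less where a joint would pass 70% of its speed; a pose out of reach is approached as far as the arm can. A call with a gripper value outside its range is refused whole. The fingers move at their own pace and stop on an object; FORCE is the grip in N (left out, the last holds). Time passes only in rows, so rows that do not move let the fingers close. It gives the time, the measured TCP pose, the force and the opening at its end, in the units of the state.
- env.state(): the state, without advancing time (a new reading comes with each control period).
- env.grab_frame(name): name is "side" or "top"; returns the picture (480x640x3 uint8, red, green, blue); there is no depth.
- env.get_calibration(name): a dict with "fx", "fy", "cx", "cy" (pixels), "R" (3x3) and "t" (3): a world point X has camera coordinates R X + t. Camera axes: x right, y down, z forward; pixel columns grow to the right and rows downward; lengths in mm; the calibration is good to about 2 mm. A picture is of the moment at which its call begins. get_calibration takes no time and is no camera call.
- env.job_done(): hands the job in, once; it reports no verdict.
The state is a dict: "time_s": time; "qpos": joint angles; "qvel": joint speeds; "effort": joint torques, N m; "ee_pos": TCP position; "ee_rot": TCP orientation; "force": force on the tool from outside, world axes, zero at the start; "torque": the same for the moment, N m; "gripper_width": finger opening in mm.
Only numpy, scipy, OpenCV 4.12 (cv2) and the standard library are available. Lean on these libraries where they do the work, as an engineer would, in place of code of your own. Each camera call takes 0.05 s, during which the arm holds its last target. There are 200 camera calls.

TASK

A pipette is clamped upright in a checking stand whose dial shows how far the plunger is pressed. With the plunger untouched, turn the scale by the knurled knob at its centre until its zero (the double mark) lies under the needle, and let go of the knob; then press the plunger down until the needle stands at the long mark, within one division and never past the last mark of the scale, and keep it held there for a few seconds: finish while still holding it there, do not let the plunger up. Leave the zero as set and everything else on the bench where it is.

Things in the scene. Friction and masses are not known exactly. Their poses are not given: they have to be found in the camera images.
- stand: fixed checking stand: aluminium plate 130 (x) x 340 (y) x 12 mm thick; origin at the centre of the plate's underside. The pipette stands upright at y = +100 mm (its clamps, body and plunger reach 258 mm above the bench, 40 mm wide, with a finger rest to 35 mm towards -x at 208 mm; a column 26 x 22 mm, 215 mm high, stands at y = +58 mm). The dial sits face up on a pedestal at y = -100 mm. Between them runs a housing 30 mm wide, 24 mm high.
- knob_grip (a point): where to grip the dial's zero knob: on its vertical axis, 68 mm above the bench, 12 mm below the knob's top. The knob is a knurled steel cylinder 32 mm in diameter, from 36 to 80 mm above the bench, at the centre of the white scale disc (110 mm in diameter, 30 to 36 mm above the bench), with which it turns. The needle sweeps over the disc, up to 40 mm above the bench. Grip the knob across its diameter from above, at any yaw.
- bezel (a joint): turn of the knob and its scale disc together, rad, clockwise seen from above positive, stops at -1.7 and 1.7. 0: the zero mark lies under the needle at rest (plunger up). It has 0.04 N m of friction and stays where it is left. It starts 0.5 to 1.4 rad clockwise of zero.
- needle (a joint): angle of the dial's brass needle (raised over the disc, on a dark hub around the knob's foot, broad at the hub, reaching 47 mm from the axis), rad, clockwise seen from above. 0: at rest, pointing along the stand's +x. Geared to the plunger: 0.2618 rad (15 degrees, one division) per mm of plunger travel. The dial's reading is needle minus bezel.
- needle_tip (a point): a point on the needle 44 mm from the dial's axis, 39 mm above the bench
- zero_mark (a point): the zero mark on the scale disc, a double line, black like all the marks, 44 mm from the dial's axis, 39 mm above the bench
- long_mark (a point): the long mark on the scale disc, a single thick line that reaches further in than all others, 44 mm from the axis, eighth division clockwise from zero (2.094 rad, 8 mm of plunger travel). The marks between are short; the last mark is the eleventh.
- plunger_top (a point): centre of the top of the plunger's round white head, 26 mm in diameter, 8 mm thick, 258 mm above the bench when up; it goes straight down with the plunger. Below it is a thin rod and, towards the dial, a steel crosspiece.
- plunger (a joint): plunger travel, m, 0 up, 0.013 fully down. Spring: 3 N to start, then 0.7 N per mm (8.6 N at 8 mm, 12 N at the bottom); it springs back up when let go.
- jar: small lidded glass jar, 40 mm across, 50 mm tall, standing on the stand's plate between dial and pipette (origin: centre of its underside)
- marker: marker pen lying on the bench in front of the stand, 120 mm long, 14 mm thick, along its x (origin: centre of its underside)
- reagent: clear bottle with a blue cap, 72 mm across, 155 mm tall (origin: centre of its underside)
- tipbox: grey box of pipette tips with clear lid, 87 x 124 x 72 mm (origin: centre of its underside)
- tuberack: blue tube rack, 70 x 200 mm, 55 mm tall with tube caps up to 69 mm (origin: centre of its underside)
- scissors: scissors lying flat, 175 mm long, 78 mm wide, 11 mm thick (origin: centre of its underside)
- spray: white wide-mouthed jar with a screw cap, 60 mm across, 120 mm tall (origin: centre of its underside)

How it is judged:
By the outcome, as a careful person would: the job done as asked, in the order asked, and still so for the second after the job is handed in, while the arm keeps its last pose, push and grip.
It also fails if it takes over 54 s, if anything falls off the work surface, if the arm or the gripper's body presses on something with over 40 N, if the wrist force passes 120 N, or if a joint passes its speed limit or range.

## Working session

There is one attempt and no reset: what is moved stays moved. The work goes in short steps, Python scripts to look and compute and a shell command to move; the robot and the scene stay as the last step left them, time stands still between calls to the robot, and variables do not carry over. Pictures are saved under pics/ and viewed, about 8 in all and at most 12, crops included, and the job is handed in when it is done.

```bash
ls; mkdir -p pics; python3 - <<'E'
from workcell import env
import cv2
print(env.state())
for n in("top","side"):
    cv2.imwrite(f"pics/{n}0.png",env.grab_frame(n)[:,:,::-1]); print(n,env.get_calibration(n))
E
```

```text
pics
{'time_s': 0.0, 'qpos': array([-7.24788358e+01,  1.83509402e+01,  8.97052273e+01, -2.44942131e-04,
        7.20428774e+01, -1.14630611e+00]), 'qvel': array([ 0.06241245, -0.01874063, -0.02918541, -0.00725113, -0.07348491,
        0.0155    ]), 'effort': array([ 1.39734522e-05, -4.12463343e+01, -2.31972706e+01,  7.29108509e-02,
        4.57935990e-02, -1.42747590e-04]), 'ee_pos': array([ 183.89090136, -544.28302732,  213.1352845 ]), 'ee_rot': array([-1.79900970e+02, -1.74860670e-03,  1.86675446e+01]), 'force': array([-0.63729731, -0.03744885, -0.32582708]), 'torque': array([-0.04317407,  0.00354072, -0.01121834]), 'gripper_width': 91.49742338651862}
top {'fx': 594.5798040713418, 'fy': 594.5798040713418, 'cx': 310.9146080420412, 'cy': 245.78795939145468, 'R': array([[-0.01911145, -0.99981243, -0.00314009],
       [-0.99458733,  0.01933221, -0.10208971],
       [ 0.10213127,  0.00117201, -0.99477024]]), 't': array([  46.4698109 ,  622.10980235, 1521.91903594])}
side {'fx': 478.8252675567096, 'fy': 478.8252675567096, 'cx': 312.52563298392624, 'cy': 239.56251026189545, 'R': array([[-0.93270746, -0.36059471,  0.00531401],
       [-0.16751801,  0.42015581, -0.89185583],
       [ 0.31936578, -0.83273078, -0.45228856]]), 't': array([ 574.57397757,  248.07490191, 1005.51217273])}
```

View pics/top0.png

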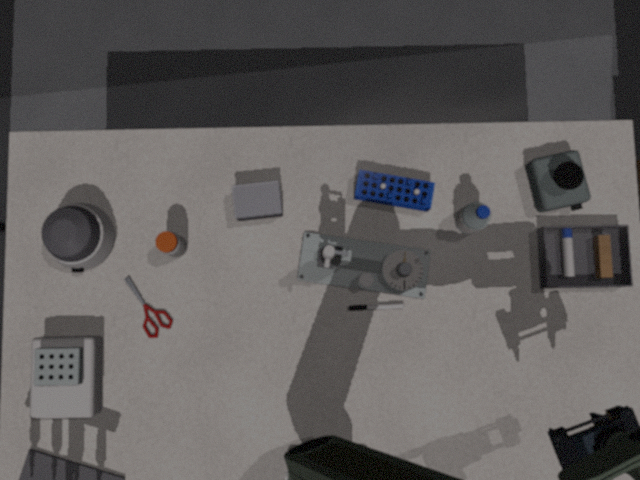

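View pics/side0.png

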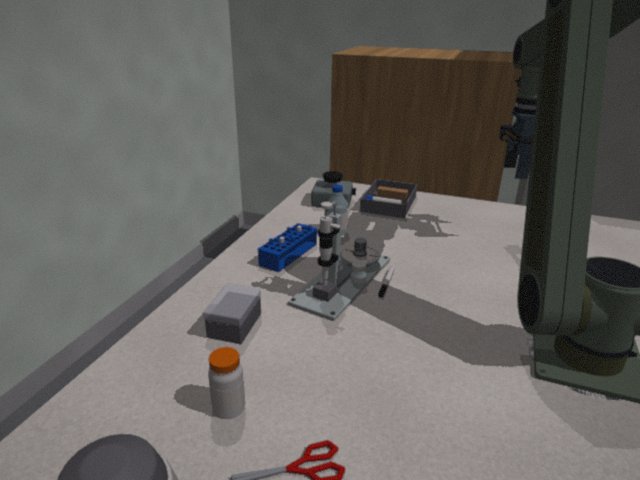

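The top view shows the dial knob near (403,269), the plunger near (328,253), and the marker in front of the stand at (375,306). The arm's shadow reaches the dial, so I'll enlarge that area.

```bash
cat > h.py <<'E'
from workcell import env
import cv2, numpy as np
def avg(n="top",k=8): return np.mean([env.grab_frame(n).astype(float) for _ in range(k)],0)
def ray(n,uv,z):
    c=env.get_calibration(n); R,t=np.array(c["R"]),np.array(c["t"]); o=-R.T@t
    d=R.T@np.array([(uv[0]-c["cx"])/c["fx"],(uv[1]-c["cy"])/c["fy"],1.]); return o+d*(z-o[2])/d[2]
def proj(n,X):
    c=env.get_calibration(n); p=np.array(c["R"])@np.array(X,float)+np.array(c["t"])
    return np.array([c["fx"]*p[0]/p[2]+c["cx"],c["fy"]*p[1]/p[2]+c["cy"]])
def crop(im,x0,y0,w,h,s,name):
    c=im[y0:y0+h,x0:x0+w,::-1]; c=np.clip((c-c.min())*255/(np.percentile(c,99.7)-c.min()),0,255).astype(np.uint8)
    cv2.imwrite(name,cv2.resize(c,None,fx=s,fy=s,interpolation=cv2.INTER_CUBIC))
E
python3 - <<'E'
from h import *
im=avg(); np.save("top0.npy",im)
crop(im,370,238,72,64,9,"pics/dial0.png")
crop(im,290,222,150,84,5,"pics/stand0.png")
E
```

```text
(no output)
```

View pics/dial0.png

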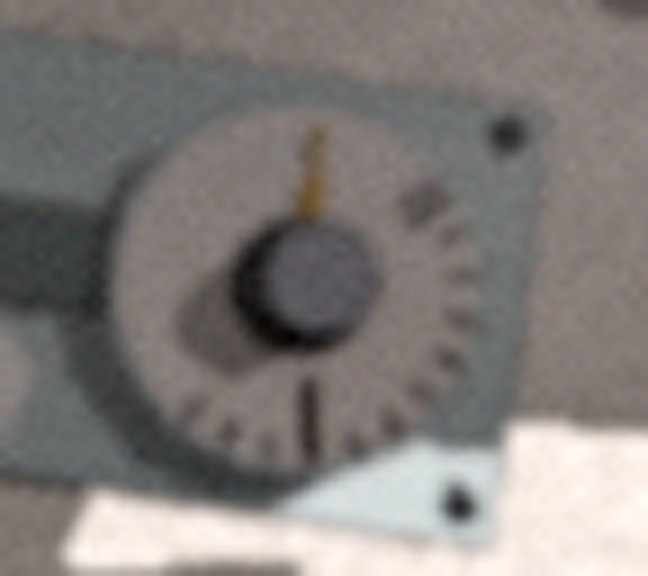

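View pics/stand0.png

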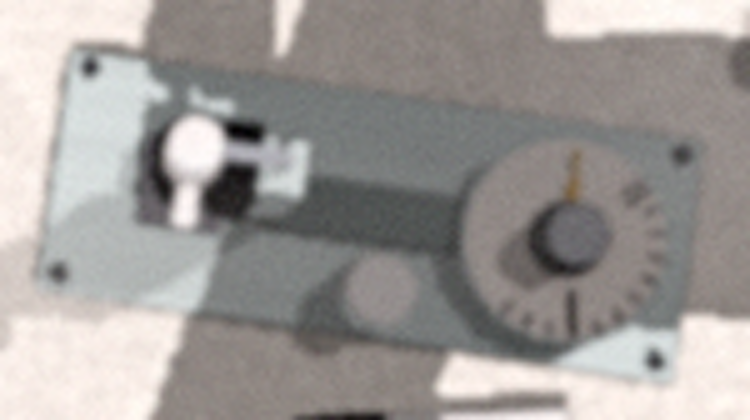

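The dial crop shows the needle tip at about (318,130), the zero double mark at (422,205) and the long mark from (308,375) to (312,460). The stand crop shows the four plate screws, the plunger head at (195,148) and the jar at (380,288). Next I'll fit the stand pose.

```bash
cat > pose.py <<'E'
from h import *
S=lambda x,y:((x+.5)/5-.5+290,(y+.5)/5-.5+222)
D=lambda x,y:((x+.5)/9-.5+370,(y+.5)/9-.5+238)
scr=[ray("top",S(*p),13) for p in[(90,67),(57,272),(655,360),(683,153)]]
if __name__=="__main__":
    c=np.mean(scr,0); ex=(scr[0]-scr[1]+scr[3]-scr[2])[:2]; ey=(scr[0]-scr[3]+scr[1]-scr[2])[:2]
    print("plate c",c, np.degrees([np.arctan2(ex[1],ex[0]),np.arctan2(-ey[0],ey[1])]),np.linalg.norm(ex)/2,np.linalg.norm(ey)/2)
    ey/=np.linalg.norm(ey); print("dial,pip from plate",c[:2]-100*ey,c[:2]+100*ey)
    im=np.load("top0.npy")
    print("plunger head top",ray("top",S(195,148),258),"jar top",ray("top",S(380,288),62))
    d=ray("top",D(298,288),36);k=ray("top",D(318,276),80);print("disc",d,"knob",k)
    ctr=c[:2]-100*ey
    for n,p in dict(tip=(318,130),root=(312,210),zero=(422,205),long=(309,420),m1=(452,230),last=(190,408),m4=(463,316)).items():
        q=ray("top",D(*p),39 if n in("tip","root") else 36)[:2]
        for cc in(ctr,d[:2]):
            v=q-cc; print(n,q.round(1),np.linalg.norm(v).round(1),np.degrees(np.arctan2(v[1],v[0])).round(1),end=" | ")
        print()
E
python3 pose.py
```

```text
plate c [ 573.57447961 -103.84583304   13.        ] [-10.00897554  -9.44934715] 110.16244593103508 316.8276052450898
dial,pip from plate [ 557.15691893 -202.48894583] [589.99204029  -5.20272025]
plunger head top [586.78832932  -4.97261847 258.        ] jar top [ 531.56114692 -103.1883549    62.        ]
disc [ 555.86611159 -202.35595416   36.        ] knob [ 556.50512439 -201.36431353   80.        ]
tip [ 601.2 -209.3] 44.6 -8.7 | tip [ 601.2 -209.3] 45.9 -8.7 | 
root [ 578.1 -206.7] 21.4 -11.4 | root [ 578.1 -206.7] 22.7 -11.1 | 
zero [ 579.2 -239. ] 42.6 -58.9 | zero [ 579.2 -239. ] 43.4 -57.5 | 
long [ 517.8 -204.2] 39.4 -177.5 | long [ 517.8 -204.2] 38.1 -177.2 | 
m1 [ 571.8 -247.4] 47.2 -72.0 | m1 [ 571.8 -247.4] 47.7 -70.5 | 
last [ 521.9 -170.1] 47.9 137.4 | last [ 521.9 -170.1] 46.8 136.5 | 
m4 [ 546.9 -249.6] 48.2 -102.3 | m4 [ 546.9 -249.6] 48.1 -100.8 |
```

```bash
python3 -m jog '[{"dx":0.031,"dy":0.0285,"grip":-0.4},{"dx":0.031,"dy":0.0285,"grip":-0.4},{"dx":0.031,"dy":0.0285,"grip":-0.4},{"dx":0.031,"dy":0.0285,"grip":-0.4},{"dx":0.031,"dy":0.0285,"grip":-0.4},{"dx":0.031,"dy":0.0285,"grip":-0.4},{"dx":0.031,"dy":0.0285,"grip":-0.4},{"dx":0.031,"dy":0.0285,"grip":-0.4},{"dx":0.031,"dy":0.0285,"grip":-0.4},{"dx":0.031,"dy":0.0285,"grip":-0.4}]' 15
python3 -m jog '[{"dx":0.031,"dy":0.0285,"grip":-0.4},{"dx":0.031,"dy":0.0285,"grip":-0.4},{"grip":-0.4},{"grip":-0.4},{"grip":-0.4}]'
```

```text
invalid input
invalid input
```

```bash
python3 -m jog '[{"dx":0.031,"dy":0.0285,"dz":0,"wx":0,"wy":0,"wz":0,"grip":-0.4},{"dx":0.031,"dy":0.0285,"dz":0,"wx":0,"wy":0,"wz":0,"grip":-0.4}]' 15
```

```text
time_s: 0.7
ee_pos: [246.2, -487.6, 213.8]
ee_rot: [180.0, -0.0, 18.5]
force: [0.7, -0.0, 0.5]
gripper_width: 78.5
```

```bash
python3 -m jog '[{"dx":0.031,"dy":0.0285,"dz":0,"wx":0,"wy":0,"wz":0,"grip":-0.4},{"dx":0.031,"dy":0.0285,"dz":0,"wx":0,"wy":0,"wz":0,"grip":-0.4},{"dx":0.031,"dy":0.0285,"dz":0,"wx":0,"wy":0,"wz":0,"grip":-0.4},{"dx":0.031,"dy":0.0285,"dz":0,"wx":0,"wy":0,"wz":0,"grip":-0.4},{"dx":0.031,"dy":0.0285,"dz":0,"wx":0,"wy":0,"wz":0,"grip":-0.4},{"dx":0.031,"dy":0.0285,"dz":0,"wx":0,"wy":0,"wz":0,"grip":-0.4},{"dx":0.031,"dy":0.0285,"dz":0,"wx":0,"wy":0,"wz":0,"grip":-0.4},{"dx":0.031,"dy":0.0285,"dz":0,"wx":0,"wy":0,"wz":0,"grip":-0.4},{"dx":0.031,"dy":0.0285,"dz":0,"wx":0,"wy":0,"wz":0,"grip":-0.4},{"dx":0.031,"dy":0.0285,"dz":0,"wx":0,"wy":0,"wz":0,"grip":-0.4}]' 15
python3 -m jog '[{"dx":0,"dy":0,"dz":0,"wx":0,"wy":0,"wz":0,"grip":-0.4},{"dx":0,"dy":0,"dz":0,"wx":0,"wy":0,"wz":0,"grip":-0.4},{"dx":0,"dy":0,"dz":0,"wx":0,"wy":0,"wz":0,"grip":-0.4}]'
```

```text
time_s: 1.7
ee_pos: [557.2, -201.4, 214.1]
ee_rot: [180.0, -0.0, 18.7]
force: [-0.0, -0.5, -0.1]
gripper_width: 64.3
time_s: 2.0
ee_pos: [555.3, -203.3, 213.9]
ee_rot: [180.0, 0.0, 18.6]
force: [0.7, 0.6, -0.2]
gripper_width: 63.8
```

```bash
python3 -m jog '[{"dx":0.001,"dy":0.001,"dz":-0.04,"wx":0,"wy":0,"wz":0,"grip":-0.4},{"dx":0,"dy":0,"dz":-0.04,"wx":0,"wy":0,"wz":0,"grip":-0.4},{"dx":0,"dy":0,"dz":-0.035,"wx":0,"wy":0,"wz":0,"grip":-0.4},{"dx":0,"dy":0,"dz":-0.025,"wx":0,"wy":0,"wz":0,"grip":-0.4},{"dx":0,"dy":0,"dz":-0.015,"wx":0,"wy":0,"wz":0,"grip":-0.4},{"dx":0,"dy":0,"dz":-0.01,"wx":0,"wy":0,"wz":0,"grip":-0.4},{"dx":0,"dy":0,"dz":0,"wx":0,"wy":0,"wz":0,"grip":-0.4},{"dx":0,"dy":0,"dz":0,"wx":0,"wy":0,"wz":0,"grip":-0.4}]' 15
python3 -m jog '[{"dx":0,"dy":0,"dz":0,"wx":0,"wy":0,"wz":0,"grip":0.3},{"dx":0,"dy":0,"dz":0,"wx":0,"wy":0,"wz":0,"grip":0.6},{"dx":0,"dy":0,"dz":0,"wx":0,"wy":0,"wz":0,"grip":0.6},{"dx":0,"dy":0,"dz":0,"wx":0,"wy":0,"wz":0,"grip":0.6},{"dx":0,"dy":0,"dz":0,"wx":0,"wy":0,"wz":0,"grip":0.6},{"dx":0,"dy":0,"dz":0,"wx":0,"wy":0,"wz":0,"grip":0.6}]' 15
```

```text
time_s: 2.8
ee_pos: [557.2, -202.5, 49.8]
ee_rot: [179.9, -0.1, 18.6]
force: [0.4, 1.0, 0.8]
gripper_width: 64.0
time_s: 3.4
ee_pos: [557.8, -203.4, 49.4]
ee_rot: [179.8, -0.1, 18.7]
force: [0.6, -5.4, -0.9]
gripper_width: 31.6
```

```bash
python3 -m jog '[{"dx":0,"dy":0,"dz":0,"wx":0,"wy":0,"wz":0.12,"grip":0.6},{"dx":0,"dy":0,"dz":0,"wx":0,"wy":0,"wz":0.12,"grip":0.6},{"dx":0,"dy":0,"dz":0,"wx":0,"wy":0,"wz":0.12,"grip":0.6},{"dx":0,"dy":0,"dz":0,"wx":0,"wy":0,"wz":0.12,"grip":0.6},{"dx":0,"dy":0,"dz":0,"wx":0,"wy":0,"wz":0.12,"grip":0.6},{"dx":0,"dy":0,"dz":0,"wx":0,"wy":0,"wz":0.12,"grip":0.6},{"dx":0,"dy":0,"dz":0,"wx":0,"wy":0,"wz":0.118,"grip":0.6},{"dx":0,"dy":0,"dz":0,"wx":0,"wy":0,"wz":0,"grip":0.6},{"dx":0,"dy":0,"dz":0,"wx":0,"wy":0,"wz":0,"grip":0.6},{"dx":0,"dy":0,"dz":0,"wx":0,"wy":0,"wz":0,"grip":0.6}]' 15
python3 - <<'E'
from h import *
im=avg(k=6); crop(im,370,238,72,64,9,"pics/dial1.png")
E
```

```text
time_s: 4.4
ee_pos: [555.9, -201.3, 49.3]
ee_rot: [-179.9, 0.0, 66.5]
force: [-4.8, 2.5, 6.3]
gripper_width: 31.5
```

View pics/dial1.png

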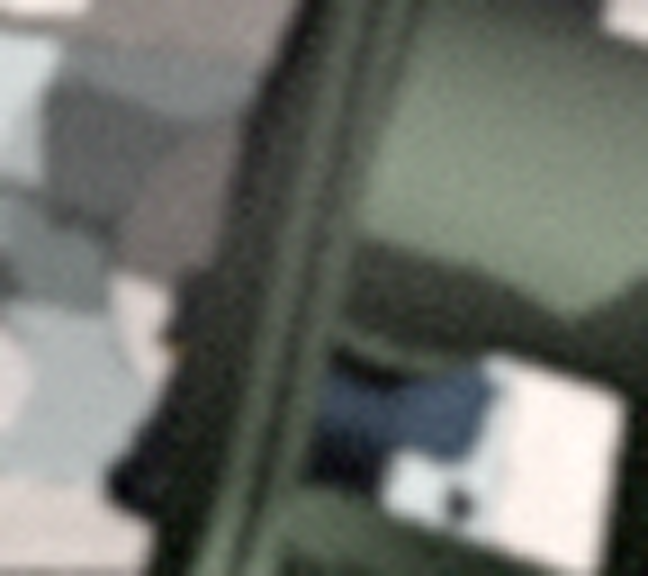

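The arm hides the dial, and there is a small brass speck at (175,350) that I'll check. I'll release the knob, lift, and move aside.

```bash
python3 -m jog '[{"dx":0,"dy":0,"dz":0,"wx":0,"wy":0,"wz":0,"grip":-0.4},{"dx":0,"dy":0,"dz":0,"wx":0,"wy":0,"wz":0,"grip":-0.4},{"dx":0,"dy":0,"dz":0,"wx":0,"wy":0,"wz":0,"grip":-0.4},{"dx":0,"dy":0,"dz":0,"wx":0,"wy":0,"wz":0,"grip":-0.4},{"dx":0,"dy":0,"dz":0.02,"wx":0,"wy":0,"wz":0,"grip":-0.4},{"dx":0,"dy":0,"dz":0.045,"wx":0,"wy":0,"wz":0,"grip":-0.4},{"dx":0,"dy":0,"dz":0.05,"wx":0,"wy":0,"wz":0,"grip":-0.4},{"dx":0,"dy":0,"dz":0.05,"wx":0,"wy":0,"wz":0,"grip":-0.4}]' 15
python3 -m jog '[{"dx":-0.03,"dy":-0.04,"dz":0,"wx":0,"wy":0,"wz":0,"grip":-0.4},{"dx":-0.03,"dy":-0.04,"dz":0,"wx":0,"wy":0,"wz":0,"grip":-0.4},{"dx":-0.03,"dy":-0.04,"dz":0,"wx":0,"wy":0,"wz":0,"grip":-0.4},{"dx":-0.03,"dy":-0.04,"dz":0,"wx":0,"wy":0,"wz":0,"grip":-0.4},{"dx":-0.03,"dy":-0.04,"dz":0,"wx":0,"wy":0,"wz":0,"grip":-0.4},{"dx":0,"dy":0,"dz":0,"wx":0,"wy":0,"wz":0,"grip":-0.4}]'
python3 - <<'E'
from h import *
im=avg(k=8); np.save("top2.npy",im);crop(im,370,238,72,64,9,"pics/dial2.png")
E
```

```text
time_s: 5.5
ee_pos: [556.8, -201.7, 215.5]
ee_rot: [-180.0, 0.0, 66.7]
force: [0.8, -0.4, 0.3]
gripper_width: 63.8
time_s: 6.1
ee_pos: [403.6, -406.2, 213.9]
ee_rot: [-180.0, 0.1, 66.3]
force: [-0.3, 0.3, -0.3]
gripper_width: 64.3
```

View pics/dial2.png

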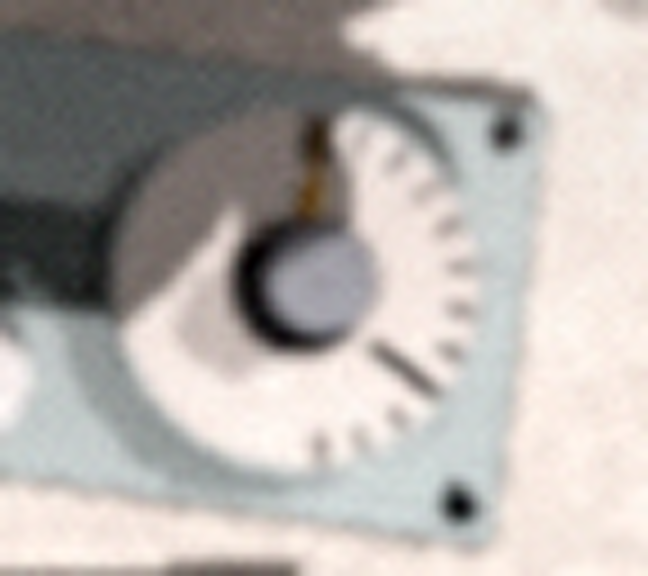

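The long mark now runs from (375,345) to (438,392). The needle tip is at (317,130) with dark lines under it. I'll measure the residual by refining the mark centroids.

```bash
cat > meas.py <<'E'
from pose import *
from scipy.optimize import least_squares
def marks(f,picks,z=36):
    g=np.load(f).mean(2).astype(np.float32); bh=cv2.morphologyEx(g,cv2.MORPH_BLACKHAT,np.ones((7,7)))
    P=[]
    for p in picks:
        u,v=D(*p); u0,v0=int(round(u)),int(round(v)); w=bh[v0-2:v0+3,u0-2:u0+3]; w=np.clip(w-w.max()*.3,0,None)
        yy,xx=np.mgrid[v0-2:v0+3,u0-2:u0+3]; P.append(ray("top",((w*xx).sum()/w.sum(),(w*yy).sum()/w.sum()),z)[:2])
    return np.array(P)
def fit(P,idx):
    f=lambda q:(q[:2]+q[3]*np.c_[np.cos(q[2]-np.radians(15)*idx),np.sin(q[2]-np.radians(15)*idx)]-P).ravel()
    r=least_squares(f,[556.5,-202,-.17,48]); print("centre",r.x[:2].round(2),"R",r.x[3].round(2),"zero yaw",np.degrees(r.x[2]).round(2),"rms",np.sqrt(np.mean(r.fun**2)).round(2)); return r.x
E
python3 - <<'E'
from meas import *
q=fit(marks("top2.npy",[(362,135),(398,160),(428,187),(450,223),(462,265),(463,310),(453,350),(400,418),(360,438),(320,447)]),np.array([1,2,3,4,5,6,7,9,10,11]))
q0=fit(marks("top0.npy",[(452,230),(463,272),(463,316),(448,357),(425,393),(392,420),(355,443),(268,445),(228,430),(190,408)]),np.array([1,2,3,4,5,6,7,9,10,11]))
# needle: brass colour (R-B) in shadowless first image and now
for f,qq in(("top0.npy",q0),("top2.npy",q)):
    im=np.load(f); d=(im[:,:,0]-im[:,:,2])/(im.mean(2)+1)
    ys,xs=np.mgrid[250:266,398:412]; w=d[250:266,398:412]; w=np.where(w>np.median(w)+.25*(w.max()-np.median(w)),w-np.median(w),0)
    pts=np.array([ray("top",(x,y),39)[:2] for x,y in zip(xs[w>0],ys[w>0])]); v=pts-qq[:2]; r=np.hypot(*v.T); a=np.degrees(np.arctan2(v[:,1],v[:,0]))
    print(len(r),"needle mean yaw",np.average(a,weights=w[w>0]*r),"r",r.min(),r.max(), "far", np.average(a[r>32],weights=w[w>0][r>32]))
E
```

```text
centre [ 558.64 -202.96] R 48.2 zero yaw -11.59 rms 1.07
centre [ 556.37 -202.51] R 47.76 zero yaw -57.44 rms 0.85
25 needle mean yaw -8.878674317787002 r 19.181655844084677 45.37646288264244 far -8.68105153784765
26 needle mean yaw -8.842930188310739 r 16.865402179473918 43.062155585477946 far -8.338735449663725
```

```bash
python3 - <<'E'
from meas import *
idx=np.array([1,2,3,4,5,6,7,9,10,11])
P2=marks("top2.npy",[(362,135),(398,160),(428,187),(450,223),(462,265),(463,310),(453,350),(400,418),(360,438),(320,447)])
P0=marks("top0.npy",[(452,230),(463,272),(463,316),(448,357),(425,393),(392,420),(355,443),(268,445),(228,430),(190,408)])
for P in(P0,P2):
    v=P-[557.2,-202.6]; print(((np.degrees(np.arctan2(v[:,1],v[:,0]))+15*idx+180)%360-180).round(1), np.hypot(*v.T).round(1))
# long mark line direction in both
for f,a,b in(("top0.npy",(308,380),(311,455)),("top2.npy",(375,345),(438,392))):
    g=np.load(f).mean(2).astype(np.float32); bh=cv2.morphologyEx(g,cv2.MORPH_BLACKHAT,np.ones((7,7)))
    (u0,v0),(u1,v1)=D(*a),D(*b); m=np.zeros_like(g,np.uint8); cv2.line(m,(round(u0),round(v0)),(round(u1),round(v1)),1,3)
    ys,xs=np.nonzero(m); w=bh[ys,xs]; k=w>.3*w.max(); p=np.array([ray("top",(x,y),36)[:2] for x,y in zip(xs[k],ys[k])]); w=w[k]
    c=np.average(p,axis=0,weights=w); d=np.linalg.eigh(np.cov((p-c).T,aweights=w))[1][:,1]; vc=c-[557.2,-202.6]
    d*=np.sign(d@vc); print("long dir zero",(np.degrees(np.arctan2(d[1],d[0]))+120+180)%360-180,"centroid zero",(np.degrees(np.arctan2(vc[1],vc[0]))+120+180)%360-180)
im=np.load("top2.npy").mean(2).round().astype(int); print(im[248:258,398:412])
E
```

```text
[-55.7 -59.  -59.2 -58.5 -58.  -58.5 -58.  -57.9 -56.8 -57.3] [46.2 48.1 48.2 48.5 48.4 48.6 49.3 50.1 47.6 46.7]
[-12.9 -10.7  -9.1 -10.2 -10.6 -10.6 -10.6  -9.7 -10.2  -9.3] [51.6 50.5 50.1 46.3 47.6 47.6 47.4 47.1 47.5 47.6]
long dir zero -60.09240943182567 centroid zero -57.61978995177617
long dir zero -8.63623125127225 centroid zero -10.629978220510395
[[ 78  82  79  81  81  81  81  80  81  82  82  79  80  80]
 [ 84  82  82  81  83  82  81  81  82  82  85  87  87  84]
 [ 85  84  87  87  85  79  77  77  79  86  97 104 101  96]
 [ 86  87  87  88  85  79  70  68  77  99 113 120 115 111]
 [ 88  87  87  88  86  76  66  61  79 105 122 122 117 120]
 [ 88  89  89  88  84  72  62  60  79 108 121 119 117 127]
 [ 89  88  86  88  83  73  62  61  75  99 116 118 121 128]
 [ 89  87  88  90  85  75  67  66  72  93 110 119 125 130]
 [ 88  87  87  87  86  81  73  73  78  90 104 119 128 130]
 [ 87  88  87  90  88  84  76  76  83  87 100 116 128 131]]
```

The zero mark is at about -10.2° and the needle at about -9.2°, so the offset is around 0.07 of a division and the zero is set. The plunger comes next: I'll shut the fingers, rise, turn the jaws along the stand's x axis, and move over the plunger.

```bash
python3 -m jog '[{"dx":0,"dy":0,"dz":0.045,"wx":0,"wy":0,"wz":0.06,"grip":1},{"dx":0,"dy":0,"dz":0.045,"wx":0,"wy":0,"wz":0.06,"grip":1},{"dx":0.02,"dy":0.044,"dz":0,"wx":0,"wy":0,"wz":0.06,"grip":1},{"dx":0.02,"dy":0.044,"dz":0,"wx":0,"wy":0,"wz":0.06,"grip":1},{"dx":0.02,"dy":0.044,"dz":0,"wx":0,"wy":0,"wz":0,"grip":1},{"dx":0.02,"dy":0.044,"dz":0,"wx":0,"wy":0,"wz":0,"grip":1},{"dx":0.02,"dy":0.044,"dz":0,"wx":0,"wy":0,"wz":0,"grip":1},{"dx":0.02,"dy":0.044,"dz":0,"wx":0,"wy":0,"wz":0,"grip":1},{"dx":0.02,"dy":0.044,"dz":0,"wx":0,"wy":0,"wz":0,"grip":1},{"dx":0.02,"dy":0.044,"dz":0,"wx":0,"wy":0,"wz":0,"grip":1}]' 20
python3 -m jog '[{"dx":0.02,"dy":0.044,"dz":0,"wx":0,"wy":0,"wz":0,"grip":1},{"dx":0,"dy":0,"dz":0,"wx":0,"wy":0,"wz":0,"grip":1},{"dx":0,"dy":0,"dz":0,"wx":0,"wy":0,"wz":0,"grip":1},{"dx":0,"dy":0,"dz":0,"wx":0,"wy":0,"wz":0,"grip":1},{"dx":0,"dy":0,"dz":0,"wx":0,"wy":0,"wz":0,"grip":1}]'
```

```text
time_s: 7.5
ee_pos: [567.6, -46.8, 304.2]
ee_rot: [180.0, 0.0, 80.5]
force: [0.6, -0.2, 0.1]
gripper_width: 0.5
time_s: 8.0
ee_pos: [586.6, -6.8, 304.2]
ee_rot: [180.0, 0.0, 80.3]
force: [-0.5, 1.0, 0.6]
gripper_width: 0.6
```

```bash
python3 -m jog '[{"dx":0.002,"dy":0.0015,"dz":-0.02,"wx":0,"wy":0,"wz":0,"grip":1},{"dx":0,"dy":0,"dz":-0.015,"wx":0,"wy":0,"wz":0,"grip":1},{"dx":0,"dy":0,"dz":-0.007,"wx":0,"wy":0,"wz":0,"grip":1},{"dx":0,"dy":0,"dz":0,"wx":0,"wy":0,"wz":0,"grip":1},{"dx":0,"dy":0,"dz":0,"wx":0,"wy":0,"wz":0,"grip":1}]'
python3 - <<'E'
from h import *
im=avg(k=4); print(env.state()["ee_pos"])
s=avg("side",4); c=s[170:300,260:400]; 
crop(s,270,175,110,75,7,"pics/side3.png"); np.save("top3.npy",im)
E
```

```text
time_s: 8.5
ee_pos: [589.3, -4.8, 262.7]
ee_rot: [179.9, -0.0, 80.4]
force: [0.3, 0.1, -0.2]
gripper_width: 0.3
[589.38922455  -4.36784785 262.80440779]
```

View pics/side3.png

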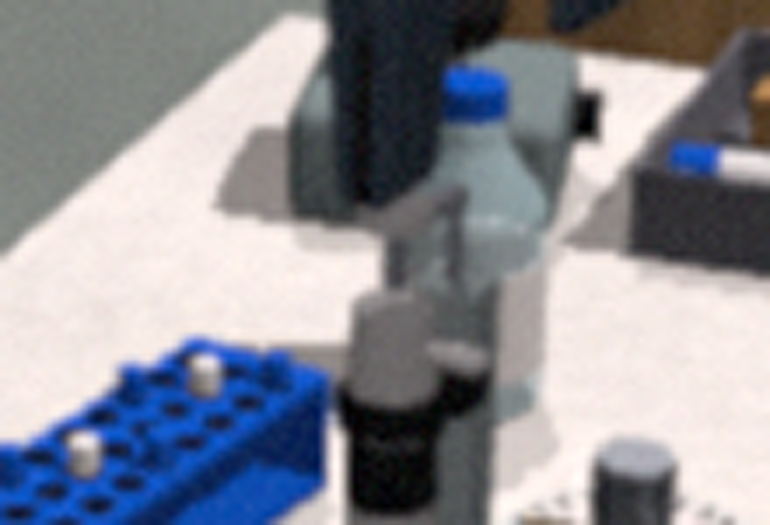

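The side view shows the shut fingers at x≈385 just above the shaded plunger head at about (385,215), so they are centred. I'll press in stages and compare the force with the spring law.

```bash
python3 -m jog '[{"dx":0,"dy":0,"dz":-0.003,"wx":0,"wy":0,"wz":0,"grip":1},{"dx":0,"dy":0,"dz":-0.002,"wx":0,"wy":0,"wz":0,"grip":1},{"dx":0,"dy":0,"dz":0,"wx":0,"wy":0,"wz":0,"grip":1},{"dx":0,"dy":0,"dz":0,"wx":0,"wy":0,"wz":0,"grip":1}]'
python3 -m jog '[{"dx":0,"dy":0,"dz":-0.002,"wx":0,"wy":0,"wz":0,"grip":1},{"dx":0,"dy":0,"dz":-0.002,"wx":0,"wy":0,"wz":0,"grip":1},{"dx":0,"dy":0,"dz":-0.001,"wx":0,"wy":0,"wz":0,"grip":1},{"dx":0,"dy":0,"dz":0,"wx":0,"wy":0,"wz":0,"grip":1},{"dx":0,"dy":0,"dz":0,"wx":0,"wy":0,"wz":0,"grip":1}]'
python3 - <<'E'
from h import *
im=avg(k=6); np.save("top4.npy",im); crop(im,370,238,72,64,9,"pics/dial4.png"); s=env.state(); print(s["ee_pos"],s["force"])
E
```

```text
time_s: 9.3
ee_pos: [589.2, -4.2, 257.4]
ee_rot: [180.0, -0.0, 80.4]
force: [-0.3, 0.1, 2.2]
gripper_width: 0.2
time_s: 9.8
ee_pos: [589.2, -4.2, 252.8]
ee_rot: [179.9, -0.0, 80.4]
force: [-1.7, -0.6, 6.5]
gripper_width: 0.3
[589.16373765  -4.20846087 252.75811836] [-1.87750137  0.63561256  6.86796981]
```

View pics/dial4.png

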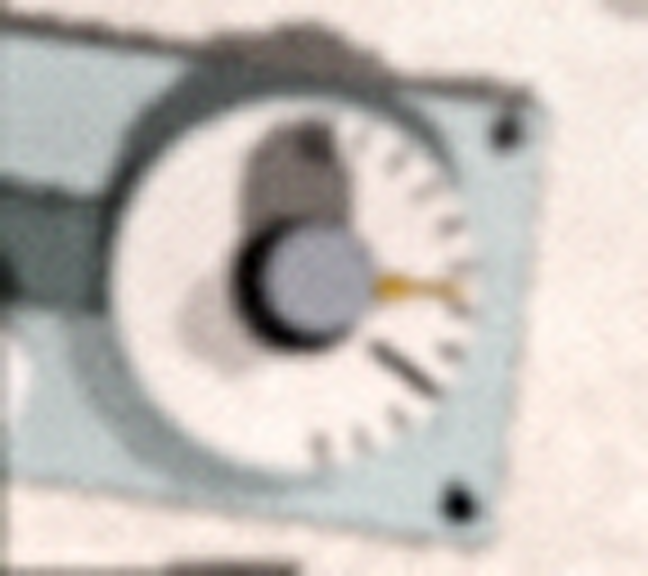

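The needle is at (460,292), between marks 5 and 6 at about 5.5 divisions. The double zero mark at (315,135) sits where the needle was. That leaves about 2.5 mm to press.

```bash
python3 -m jog '[{"dx":0,"dy":0,"dz":-0.001,"wx":0,"wy":0,"wz":0,"grip":1},{"dx":0,"dy":0,"dz":-0.001,"wx":0,"wy":0,"wz":0,"grip":1},{"dx":0,"dy":0,"dz":-0.0005,"wx":0,"wy":0,"wz":0,"grip":1},{"dx":0,"dy":0,"dz":0,"wx":0,"wy":0,"wz":0,"grip":1},{"dx":0,"dy":0,"dz":0,"wx":0,"wy":0,"wz":0,"grip":1}]'
cat > needle.py <<'E'
from h import *
import sys
im=np.load(sys.argv[1]); d=(im[:,:,0]-im[:,:,2])/(im.mean(2)+1); d-=np.median(d[245:292,380:425])
pts=[];w=[]
for y in range(245,292):
    for x in range(380,425):
        q=ray("top",(x,y),39)[:2]-[557.2,-202.6]
        if 21<np.hypot(*q)<47 and d[y,x]>.15: pts.append(q);w.append(d[y,x])
p=np.array(pts);m=np.average(p,axis=0,weights=w);print(len(w),"needle yaw",np.degrees(np.arctan2(m[1],m[0])),"r",np.hypot(*m))
E
python3 - <<'E'
from h import *
im=avg(k=6); np.save("top5.npy",im); crop(im,370,238,72,64,9,"pics/dial5.png"); s=env.state(); print(s["ee_pos"],s["force"])
E
for f in 0 2 4 5; do python3 needle.py top$f.npy; done
```

```text
time_s: 10.6
ee_pos: [589.2, -4.2, 250.6]
ee_rot: [179.9, -0.0, 80.4]
force: [-1.3, 0.4, 8.1]
gripper_width: 0.0
[589.15774449  -4.23391913 250.63650831] [-1.61119285  0.25575077  8.15209714]
13 needle yaw -9.460125014222115 r 27.868493636721805
13 needle yaw -94.09282434154339 r 30.100316505771808Traceback (most recent call last):
  File "needle.py", line 7, in <module>
    q=ray("top",(x,y),39)[:2]-[557.2,-202.6]
      ~~~^^^^^^^^^^^^^^^^
  File "h.py", line 5, in ray
    c=env.get_calibration(n); R,t=np.array(c["R"]),np.array(c["t"]); o=-R.T@t
ValueError: time passes only in moves, steps and waits
Traceback (most recent call last):
  File "needle.py", line 7, in <module>
    q=ray("top",(x,y),39)[:2]-[557.2,-202.6]
      ~~~^^^^^^^^^^^^^^^^
  File "h.py", line 5, in ray
    c=env.get_calibration(n); R,t=np.array(c["R"]),np.array(c["t"]); o=-R.T@t
ValueError: time passes only in moves, steps and waits
```

View pics/dial5.png

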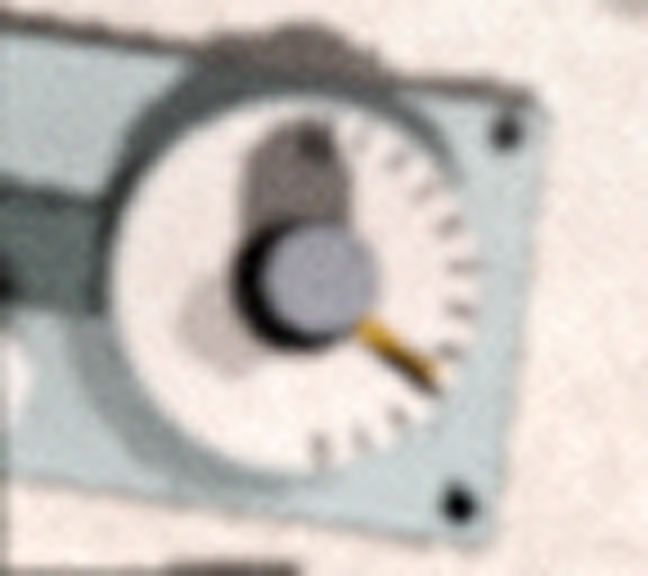

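The needle is on the long mark but slightly short, by about 0.3 division. I'll press 0.4 mm more, hold, and re-measure with the calibration cached.

```bash
python3 -m jog '[{"dx":0,"dy":0,"dz":-0.0004,"wx":0,"wy":0,"wz":0,"grip":1},{"dx":0,"dy":0,"dz":0,"wx":0,"wy":0,"wz":0,"grip":1},{"dx":0,"dy":0,"dz":0,"wx":0,"wy":0,"wz":0,"grip":1},{"dx":0,"dy":0,"dz":0,"wx":0,"wy":0,"wz":0,"grip":1},{"dx":0,"dy":0,"dz":0,"wx":0,"wy":0,"wz":0,"grip":1},{"dx":0,"dy":0,"dz":0,"wx":0,"wy":0,"wz":0,"grip":1},{"dx":0,"dy":0,"dz":0,"wx":0,"wy":0,"wz":0,"grip":1},{"dx":0,"dy":0,"dz":0,"wx":0,"wy":0,"wz":0,"grip":1},{"dx":0,"dy":0,"dz":0,"wx":0,"wy":0,"wz":0,"grip":1},{"dx":0,"dy":0,"dz":0,"wx":0,"wy":0,"wz":0,"grip":1}]'
sed -i 's/^def ray/import functools\n@functools.cache\ndef cal(n): return env.get_calibration(n)\ndef ray/; s/c=env.get_calibration(n);/c=cal(n);/' h.py
python3 - <<'E'
from h import *
np.save("top6.npy",avg(k=6)); s=env.state(); print(s["ee_pos"],s["force"],s["time_s"])
E
for f in 0 2 4 5 6; do python3 needle.py top$f.npy; done
```

```text
time_s: 11.9
ee_pos: [589.2, -4.2, 250.3]
ee_rot: [179.9, -0.0, 80.4]
force: [-1.9, -1.2, 7.3]
gripper_width: 0.1
[589.16386838  -4.19506961 250.3336708 ] [-2.35444696 -0.22613392  8.24431323] 12.2
13 needle yaw -9.460125014222115 r 27.868493636721805
11 needle yaw -9.173807522353236 r 27.348828362926145
13 needle yaw -94.09282434154339 r 30.100316505771808
22 needle yaw -126.50126554250177 r 31.676698134459016
19 needle yaw -130.64828985428187 r 29.679473081001795
```

The needle is at -130.6° and the long mark at about -130.2°, so it is on the mark. I'll hold for a few seconds, take a final check, and hand in.

```bash
Z='skip'
python3 -m jog '[{"dx":0,"dy":0,"dz":0,"wx":0,"wy":0,"wz":0,"grip":1},{"dx":0,"dy":0,"dz":0,"wx":0,"wy":0,"wz":0,"grip":1},{"dx":0,"dy":0,"dz":0,"wx":0,"wy":0,"wz":0,"grip":1},{"dx":0,"dy":0,"dz":0,"wx":0,"wy":0,"wz":0,"grip":1},{"dx":0,"dy":0,"dz":0,"wx":0,"wy":0,"wz":0,"grip":1},{"dx":0,"dy":0,"dz":0,"wx":0,"wy":0,"wz":0,"grip":1},{"dx":0,"dy":0,"dz":0,"wx":0,"wy":0,"wz":0,"grip":1},{"dx":0,"dy":0,"dz":0,"wx":0,"wy":0,"wz":0,"grip":1},{"dx":0,"dy":0,"dz":0,"wx":0,"wy":0,"wz":0,"grip":1},{"dx":0,"dy":0,"dz":0,"wx":0,"wy":0,"wz":0,"grip":1}]'
python3 -m jog '[{"dx":0,"dy":0,"dz":0,"wx":0,"wy":0,"wz":0,"grip":1},{"dx":0,"dy":0,"dz":0,"wx":0,"wy":0,"wz":0,"grip":1},{"dx":0,"dy":0,"dz":0,"wx":0,"wy":0,"wz":0,"grip":1},{"dx":0,"dy":0,"dz":0,"wx":0,"wy":0,"wz":0,"grip":1},{"dx":0,"dy":0,"dz":0,"wx":0,"wy":0,"wz":0,"grip":1},{"dx":0,"dy":0,"dz":0,"wx":0,"wy":0,"wz":0,"grip":1},{"dx":0,"dy":0,"dz":0,"wx":0,"wy":0,"wz":0,"grip":1},{"dx":0,"dy":0,"dz":0,"wx":0,"wy":0,"wz":0,"grip":1},{"dx":0,"dy":0,"dz":0,"wx":0,"wy":0,"wz":0,"grip":1},{"dx":0,"dy":0,"dz":0,"wx":0,"wy":0,"wz":0,"grip":1}]'
python3 -m jog '[{"dx":0,"dy":0,"dz":0,"wx":0,"wy":0,"wz":0,"grip":1},{"dx":0,"dy":0,"dz":0,"wx":0,"wy":0,"wz":0,"grip":1},{"dx":0,"dy":0,"dz":0,"wx":0,"wy":0,"wz":0,"grip":1},{"dx":0,"dy":0,"dz":0,"wx":0,"wy":0,"wz":0,"grip":1},{"dx":0,"dy":0,"dz":0,"wx":0,"wy":0,"wz":0,"grip":1},{"dx":0,"dy":0,"dz":0,"wx":0,"wy":0,"wz":0,"grip":1},{"dx":0,"dy":0,"dz":0,"wx":0,"wy":0,"wz":0,"grip":1},{"dx":0,"dy":0,"dz":0,"wx":0,"wy":0,"wz":0,"grip":1},{"dx":0,"dy":0,"dz":0,"wx":0,"wy":0,"wz":0,"grip":1},{"dx":0,"dy":0,"dz":0,"wx":0,"wy":0,"wz":0,"grip":1}]'
python3 - <<'E'
from h import *
im=avg(k=6); np.save("top7.npy",im); crop(im,290,222,150,90,5,"pics/end.png")
E
python3 needle.py top7.npy
```

```text
time_s: 13.2
ee_pos: [589.2, -4.2, 250.3]
ee_rot: [179.9, -0.0, 80.4]
force: [-2.4, -0.2, 8.1]
gripper_width: 0.7
time_s: 14.2
ee_pos: [589.2, -4.2, 250.3]
ee_rot: [179.9, -0.0, 80.4]
force: [-2.4, -0.1, 9.4]
gripper_width: 0.1
time_s: 15.2
ee_pos: [589.2, -4.2, 250.3]
ee_rot: [179.9, -0.0, 80.4]
force: [-1.9, -0.2, 8.2]
gripper_width: 0.1
19 needle yaw -130.64409080363598 r 29.69701875404335
```

View pics/end.png

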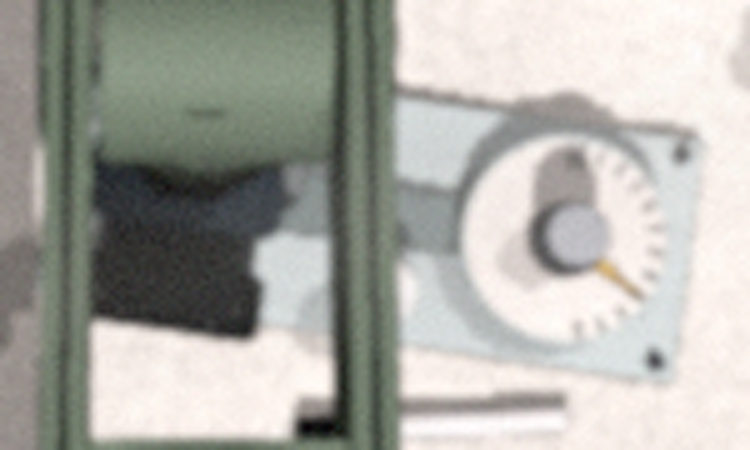

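The needle covers the long mark at about (625,280), the zero mark is still at (573,158), and the marker pen is where it was. The jar's edge is visible at (408,290).

```bash
python3 -c "
from workcell import env
print(env.job_done())"
```

```text
the job is handed in; nothing more can be done
None
```

The job is handed in at about 15.5 s, with the plunger still held down and the needle on the long mark.

- **Zero:** I turned the knob about 48° counter-clockwise and released it. The zero mark then lay within about 1° of the resting needle, under 0.1 of a division. Estimates of the mark's position differed by 1–2°. It was still in place in the last picture.
- **Plunger:** I pressed in stages with the fingers shut and never went past the long mark by more than measuring error. The needle stood at -130.6°, against about -130.2° for the long mark. It held steady for over 3 s, with 8–9 N on the tool and about 7.7–8.1 mm of travel.
- **Bench:** The marker pen looked unmoved in the last picture. The arm hid most of the jar there; only its edge showed, where expected. I did not check the other items again, and the arm did not go near them.

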